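# Clear the sauce pot off the plan folder and turn its divider leaf

### The job

The yellow leaf of the blue plan folder has been left half turned, and a small sauce pot with a red lid stands on the page where the leaf has to land. Pushing gently with the fingers only - grasp, pinch or lift nothing - first slide the pot off the folder so that it stands upright on the table, then swing the leaf over its spine and press it down to lie flat on the other side. Leave the other things on the table where they are.

Things in the scene. Friction and masses are not known exactly. Their poses are not given: they have to be found in the camera images.
- folder: blue plan folder lying open and fixed on the table. Origin: on the table under the middle of the spine; x runs along the spine, y across it towards the side from which the yellow leaf rises, z up. The two covers are 230 mm along x, reach from y = 6 to 166 mm and from -6 to -166 mm, and are 8 mm thick with a white page (1 mm) on each. The spine's dark barrels stand 17 mm high. The leaf has to land on the -y cover, where the sauce pot stands at first
- spine (a point): middle of the hinge axis of the leaf, 11.5 mm above the table; axes as the folder's
- leaf (a joint): angle of the leaf about the spine: 0 lying flat on the +y cover, pi/2 upright, pi (3.14, its stop) lying flat on the -y cover. The hinge is stiff: the leaf stays at whatever angle it is left, does not fall or spring, and takes about 2 to 3 N to turn at its free edge
- leaf_edge (a point): middle of the leaf's free edge, 150 mm from the hinge axis. The leaf is a rigid yellow panel with a pink index mark on its free edge, 210 mm along the spine, 150 mm from hinge axis to free edge, 3 mm thick. The point turns with the leaf: its y points from hinge to free edge, its z is normal to the leaf (up at angle 0)
- pot: small lidded sauce pot, salmon body with a red lid: 50 mm across at the foot, 61 mm across the lid, 45 mm tall, 0.05 to 0.12 kg, loose; origin at the centre of its underside, z up. It stands on the folder's -y cover (underside 8 mm above the table) and slides when pushed low down; going over the cover's edge it steps down 8 mm
- spare_pot: a second sauce pot of the same shape and size with a white lid, standing on the table, origin at the centre of its underside. A bystander
- tub_low: lidded round soup tub, clear with dark red content and a clear lid, 116 mm across the lid, 62 mm tall, 0.3 kg, loose; origin at the centre of its underside. A bystander, not to be disturbed
- tub_top: another lidded round soup tub, clear with dark red content and a clear lid, 116 mm across the lid, 62 mm tall, 0.3 kg, loose; origin at the centre of its underside. A bystander, not to be disturbed. It stands on tub_low
- tub: another lidded round soup tub, clear with dark red content and a clear lid, 116 mm across the lid, 62 mm tall, 0.3 kg, loose; origin at the centre of its underside. A bystander, not to be disturbed
- lids: stack of clear tub lids, 112 mm across, 67 mm tall, loose; origin at the centre of its underside. A bystander
- pen: blue pen lying on the table just beyond the folder's edge farthest from the robot, 140 mm long along its x, 13 mm thick; origin on the table under its middle. A bystander
- labels: block of blank white labels, 75 x 50 x 28 mm, loose; origin at the centre of its underside. A bystander
Things that resemble listed ones, but are neither listed nor needed, are in the scene too. What is shaped like the pot but black or green is not meant.

How it is judged:
By the outcome, as a careful person would: the job done as asked, in the order asked, and still so for the second after the job is handed in, with the robot touching nothing.
It also fails if it takes over 66 s, if anything falls off the work surface, if the arm or the gripper's body presses on something with over 40 N, if the wrist force passes 120 N, or if a joint passes its speed limit or range.

### The arm

A 6-joint arm with a two-finger parallel gripper is mounted at the origin on the work surface. World frame = base frame: x ahead of the robot, y to its left, z up, the work surface at z = 0. Lengths are in m, angles in rad, forces in N, time in s.
With the tool pointing down it reaches from about 0.2 to 0.875 m from the base axis. Payload 3.4 kg.
Tool frame: the origin (TCP) lies midway between the tips of the shut fingers; the grasp point (between the pads) lies behind it (r.pinch_z is the z of the grasp point in the tool frame, in m); z points along the fingers, x is the direction in which the jaws open and shut, and the axes are right-handed (so a half turn about z gives the same grasp; the last joint's range is limited). The gripper opens to 94 mm and grips with 3 to 60 N. Pads are 16 mm wide; open, the fingers measure 119 mm over their backs; the gripper's body (75 mm by 177 mm) begins 78 mm behind the grasp point.
Start: joints at [-1.31, 0.276, 1.505, -0, 1.361, -0.121], TCP at [0.214, -0.534, 0.205] pointing down, gripper open.
Joint ranges: [-2.89, 2.89], [-0.75, 2.08], [0.22, 2.7], [-1.18, 4.32], [0.11, 2.71], [-2.7, 2.7]. Speed limits (rad/s): [2.57, 2.57, 3.14, 3.14, 3.14, 3.14].

### API

Orientations are given as a unit quaternion [w, x, y, z].
In Python, from bench import get_obs, cams, job, r gives the robot as it stands. The module is installed in compiled form; this text tells all that it offers.
- The arm moves only by the shell command python3 -m pendant 'ROWS' [FORCE]. ROWS is JSON, a list of rows, each an object of numbers: "rx", "ry", "rz": the turn, a rotation vector about the tool's x, y, z in rad; "x", "y", "z": the shift along the tool's x, y, z in mm; "jaw": the closure, from 0 (fully open) to 1 (shut). A call has 1 to 10 rows; each row is the pose to reach, as a shift and turn from the pose commanded when the call began, along the tool's axes at that moment; what a row does not reach only later rows make up. A row lasts 1/8 s, in which the tool goes at most 62.5 mm and 10.7 degrees, less where a joint would pass 70% of its speed; a pose out of reach is approached as far as the arm can. A call with a gripper value outside its range is refused whole. The fingers move at their own pace and stop on an object; FORCE is the grip in N (left out, the last holds). Time passes only in rows, so rows that repeat a pose let the fingers close. It gives the time, the measured TCP pose, the force and the opening at its end, in the units of the state.
- get_obs(): the state, without advancing time (a new reading comes with each control period).
- cams.get_image(name): name is "side" or "top" or "wrist"; returns a dict with "img" (420x560x3 uint8, red, green, blue), "depth" (420x560 float32, m along the optical axis (not along the pixel's ray), 0 where there is no reading), "fovy" (degrees; the focal length in pixels is half the picture's height over the tangent of half this angle, whatever the lens; pixels are square), "cx", "cy" (the principal point, pixels), "k1" (the pictures are not rectified: a ray, as slopes to the right and down, at radius r is drawn at 1 + k1 r^2 times it, then the intrinsics apply), "R" (3x3) and "t" (3): a world point X has camera coordinates R X + t. Camera axes: x right, y down, z forward; pixel columns grow to the right and rows downward; lengths in m; the calibration is good to about 2 mm. A picture is of the moment at which its call begins.
- job.job_done(): hands the job in, once; it reports no verdict.
Trained networks look in a picture, given as the dict that the camera call returned (one of the last four; its "shot" number tells which), for a name from the list of things; names that differ only in an ending like _2 or _b are one class to them, and where a whole thing is asked for, a point or a joint stands for the part that bears it (a point fixed in the world has none). Each returns a list of dicts, best first, with "confidence" (0 to 1); they miss things now and then, are a little off and sometimes report something else, mostly with a low value. They report only what shows in the picture. A call takes as long as a camera call. They do not tell look-alikes from the thing itself.
- cams.masks_of(picture, name): "mask" (420x560 bool, what is visible of it) and "bbox" ([left, top, right, bottom] in pixels, round what is visible of it).
The state is a dict: "time": time; "joint_positions": joint angles; "joint_velocities": joint speeds; "joint_torque": joint torques, N m; "position": TCP position; "orientation": TCP orientation; "force": force on the tool from outside, world axes, zero at the start; "wrist_torque": the same for the moment, N m; "finger_gap": opening from 0.0 (shut) to 1.0 (fully open).
Only numpy, scipy, OpenCV 4.12 (cv2) and the standard library are available. Lean on these libraries where they do the work, as an engineer would, in place of code of your own. Each camera call takes 0.05 s, during which the arm holds its last target.

## Working session

There is one attempt and no reset: what is moved stays moved. The work goes in short steps, Python scripts to look and compute and a shell command to move; the robot and the scene stay as the last step left them, time stands still between calls to the robot, and variables do not carry over. Pictures are saved under pics/ and viewed, and the job is handed in when it is done.

```bash
mkdir -p pics; ls
cat > h.py <<'E'
import numpy as np, cv2
from bench import get_obs, cams, job, r
def shot(name, fn=None):
    p=cams.get_image(name)
    if fn: cv2.imwrite('pics/'+fn, p['img'][:,:,::-1])
    return p
def K(p):
    f=p['img'].shape[0]/2/np.tan(np.radians(p['fovy'])/2)
    return np.array([[f,0,p['cx']],[0,f,p['cy']],[0,0,1.]])
def rays(p,uv):
    uv=np.asarray(uv,float).reshape(-1,1,2)
    return cv2.undistortPoints(uv,K(p),np.array([p['k1'],0,0,0,0.])).reshape(-1,2)
def world(p,uv,depth=None):
    uv=np.asarray(uv,float).reshape(-1,2)
    n=rays(p,uv)
    if depth is None: depth=p['depth'][uv[:,1].round().astype(int),uv[:,0].round().astype(int)]
    c=np.c_[n,np.ones(len(n))]*np.asarray(depth)[:,None]
    return (c-p['t'])@p['R']
def onplane(p,uv,z):
    n=rays(p,uv); d=np.c_[n,np.ones(len(n))]@p['R']; o=-p['R'].T@p['t']
    return o+d*((z-o[2])/d[:,2])[:,None]
def proj(p,X):
    X=np.asarray(X,float).reshape(-1,3)
    return cv2.projectPoints(X,cv2.Rodrigues(p['R'])[0],p['t'],K(p),np.array([p['k1'],0,0,0,0.]))[0].reshape(-1,2)
E
python3 - <<'E'
from h import *
print(get_obs(), r.pinch_z)
for n in ['top','side','wrist']:
    p=shot(n,n+'0.png'); print(n,p['fovy'],-p['R'].T@p['t'])
E
```

```text
pics
{'time': 0.0, 'joint_positions': array([-1.31002405e+00,  2.76600454e-01,  1.50606491e+00, -1.13438045e-05,
        1.36071860e+00, -1.20968134e-01]), 'joint_velocities': array([ 0.00062409,  0.00100009,  0.00162796,  0.00140731,  0.00056721,
       -0.00109797]), 'joint_torque': array([-2.13197440e-03, -4.04589236e+01, -2.37228370e+01,  7.00484728e-02,
        3.42168496e-02, -1.28270499e-04]), 'position': array([ 0.21407426, -0.53307485,  0.20462883]), 'orientation': array([-5.83353658e-04,  8.28413324e-01, -5.60116561e-01, -6.79646713e-04]), 'force': array([-0.97911677,  0.50505497, -0.57701363]), 'wrist_torque': array([-0.04345488, -0.03221726,  0.02383026]), 'finger_gap': 0.9985724160430004} -0.0188
top 52.174804098939845 [ 0.42133017 -0.10028496  1.06790784]
side 51.905688362073136 [ 0.50906918 -1.15508665  0.67826865]
wrist 60.14282782261755 [ 0.28137632 -0.50741462  0.3814821 ]
```

View pics/top0.png

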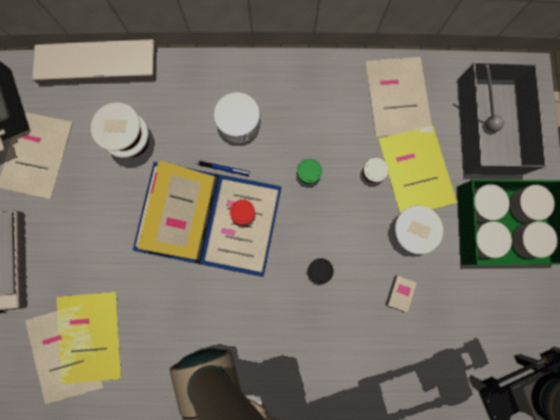

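View pics/side0.png

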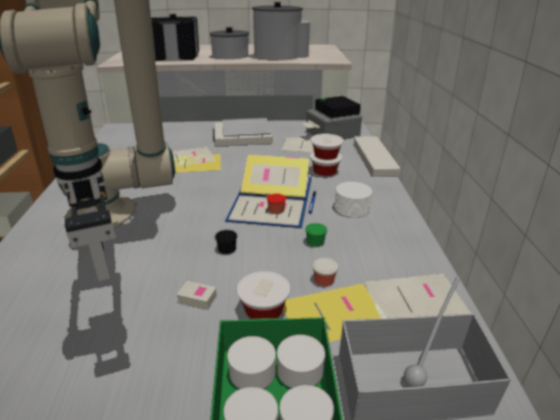

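View pics/wrist0.png

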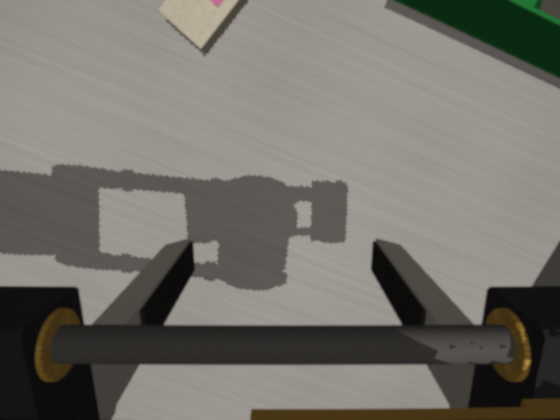

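Run:
```python
from h import *
ps={n:shot(n) for n in ['top','side']}
for n,p in ps.items():
    for nm in ['pot','folder','leaf','spare_pot','pen','tub','labels']:
        try: res=cams.masks_of(p,nm)
        except Exception as e: print(nm,e); continue
        for m in res[:4]:
            vv,uu=np.nonzero(m['mask']); d=p['depth'][vv,uu]; ok=d>0
            X=world(p,np.c_[uu,vv][ok])
            print(n,nm,round(m['confidence'],2),m['bbox'],ok.sum(),np.median(X,0).round(3),X.min(0).round(3),X.max(0).round(3))
            if nm in('leaf','folder','pot') and m is res[0]: np.save(f'pics/{n}_{nm}.npy',np.c_[X,np.c_[uu,vv][ok]])
p=ps['top']
cv2.imwrite('pics/topz.png',cv2.resize(p['img'][140:300,110:360,::-1],None,fx=3.2,fy=3.2,interpolation=cv2.INTER_CUBIC))
p=ps['side']
cv2.imwrite('pics/sidez.png',cv2.resize(p['img'][120:280,170:420,::-1],None,fx=3.2,fy=3.2,interpolation=cv2.INTER_CUBIC))
```

```text
top pot 0.97 [310.4, 259.1, 338.4, 283.8] 547 [ 0.405 -0.205  0.046] [ 0.375 -0.242 -0.003] [ 0.436 -0.177  0.051]
top pot 0.6 [296.0, 159.7, 322.3, 184.8] 462 [ 0.646 -0.18   0.046] [ 0.618 -0.21   0.006] [ 0.677 -0.151  0.052]
top folder 0.69 [130.7, 158.0, 279.2, 276.6] 11613 [0.524 0.076 0.013] [ 0.391 -0.108 -0.003] [0.681 0.259 0.099]
top leaf 0.74 [137.4, 159.6, 215.7, 259.0] 5150 [0.544 0.138 0.059] [0.432 0.06  0.006] [0.66  0.229 0.099]
top spare_pot 0.6 [361.3, 159.6, 392.2, 182.2] 517 [ 0.649 -0.342  0.046] [ 0.621 -0.383 -0.002] [ 0.68  -0.314  0.052]
top pen 0.66 [196.5, 161.4, 248.6, 175.6] 273 [0.659 0.027 0.012] [ 0.641 -0.03  -0.004] [0.677 0.103 0.021]
top tub 0.9 [394.5, 204.7, 445.2, 256.1] 1785 [ 0.503 -0.439  0.063] [ 0.447 -0.496 -0.002] [ 0.569 -0.383  0.07 ]
top tub 0.34 [136.2, 159.8, 217.4, 261.6] 5087 [0.544 0.138 0.059] [0.434 0.06  0.006] [0.66  0.214 0.099]
top labels 0.76 [386.1, 275.0, 418.5, 311.4] 798 [ 0.352 -0.401  0.029] [ 0.306 -0.448 -0.002] [ 0.392 -0.368  0.035]
side pot 0.83 [212.5, 232.1, 237.1, 252.0] 462 [ 0.411 -0.224  0.041] [ 0.381 -0
[... 713 characters left out ...]
0.314  0.047]
side spare_pot 0.3 [310.5, 156.5, 341.8, 177.5] 442 [0.732 0.23  0.038] [ 0.68   0.21  -0.004] [0.808 0.359 0.063]
side pen 0.7 [237.4, 272.5, 292.3, 318.7] 1972 [ 0.505 -0.46   0.062] [ 0.444 -0.499 -0.001] [ 0.566 -0.31   0.066]
side pen 0.43 [307.8, 191.4, 315.7, 216.8] 97 [0.662 0.016 0.01 ] [ 0.645 -0.034 -0.003] [0.685 0.097 0.016]
side tub 0.78 [236.6, 271.0, 294.1, 317.2] 2020 [ 0.505 -0.46   0.062] [ 0.441 -0.564 -0.002] [ 0.568 -0.337  0.091]
side tub 0.29 [242.3, 156.3, 306.1, 197.6] 2319 [0.549 0.132 0.053] [ 0.441  0.003 -0.004] [0.659 0.442 0.096]
side labels 0.91 [177.6, 280.2, 216.9, 309.1] 850 [ 0.356 -0.417  0.027] [ 0.309 -0.441 -0.002] [ 0.395 -0.337  0.031]
```

View pics/topz.png

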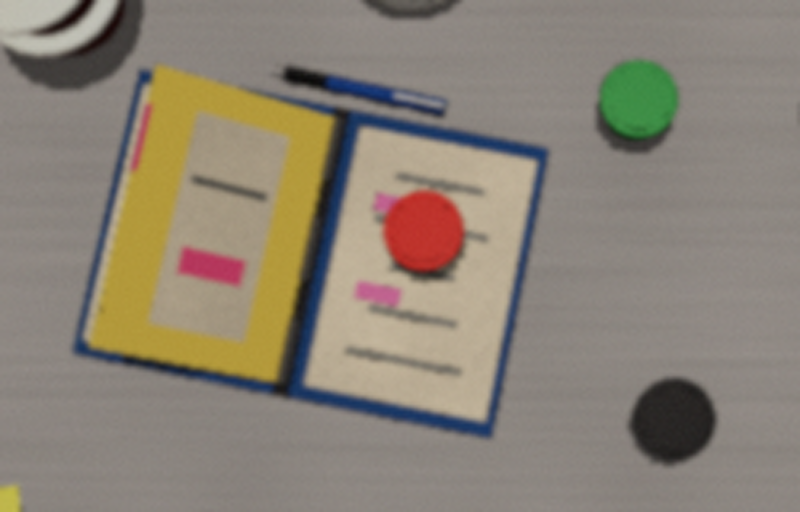

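View pics/sidez.png

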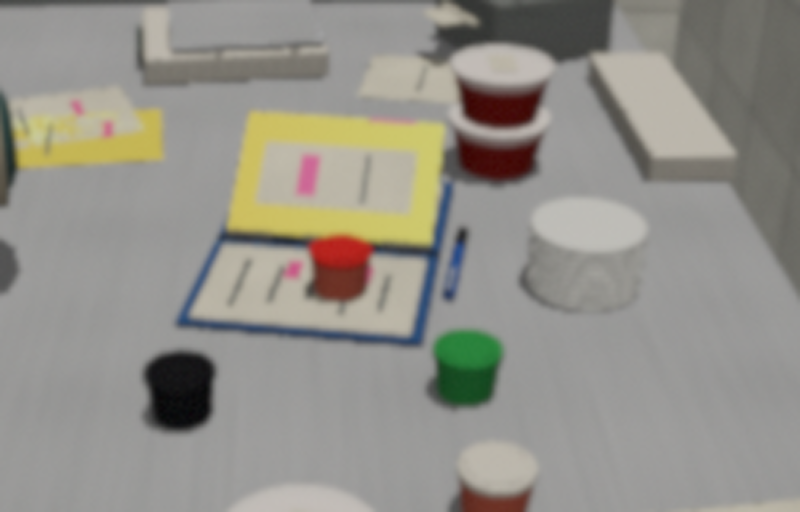

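Run:
```python
from h import *
p=shot('top')
h=cv2.cvtColor(p['img'],cv2.COLOR_RGB2HSV)
def pts(m):
    v,u=np.nonzero(m); uv=np.c_[u,v]; return uv,world(p,uv)
# red pot lid
roi=np.zeros(h.shape[:2],bool); roi[190:235,222:262]=1
m=roi&((h[...,0]<8)|(h[...,0]>174))&(h[...,1]>180)&(h[...,2]>100)
uv,X=pts(m); (c,rad)=cv2.minEnclosingCircle(uv.astype(np.float32)); print('lid',c,rad,len(uv),np.median(X,0),onplane(p,[c],0.053))
# folder blue outline
roi[:]=0; roi[150:285,125:290]=1; roi[150:177,195:252]=0
m=roi&(h[...,0]>100)&(h[...,0]<130)&(h[...,1]>120)
cv2.imwrite('pics/blue.png',m.astype(np.uint8)*255)
# leaf yellow
m=roi&(h[...,0]>18)&(h[...,0]<32)&(h[...,1]>150)&(h[...,2]>90)
uv,X=pts(m); ok=X[:,2]>0.012; X=X[ok]
for _ in range(4):
    c=X.mean(0); U,S,Vt=np.linalg.svd(X-c,full_matrices=False); n=Vt[2]; d=(X-c)@n; X=X[abs(d)<0.004+0*d]
print('leaf',len(X),c,n*np.sign(n[2]),np.degrees(np.arccos(abs(n[2]))),S)
```

```text
lid (241.74232482910156, 212.2167205810547) 11.99771499633789 439 [ 0.54282762 -0.0193662   0.05427952] [[ 0.54256984 -0.01884076  0.053     ]]
leaf 74 [0.53864433 0.13804754 0.05784844] [-0.11987916 -0.67487888  0.72812601] 43.27047999128397 [0.80092691 0.02699242 0.01251253]
```

Run:
```python
from h import *
from scipy.optimize import least_squares
p=shot('top')
for n in ['top','side']:
    A=np.load(f'pics/{n}_leaf.npy'); X=A[:,:3]; X=X[(X[:,2]>0.02)&(X[:,2]<.11)&(X[:,1]<.25)]
    best=0
    rng=np.random.default_rng(0)
    for _ in range(400):
        s=X[rng.choice(len(X),3)]; nn=np.cross(s[1]-s[0],s[2]-s[0]); nn/=np.linalg.norm(nn)+1e-12
        k=abs((X-s[0])@nn)<.003
        if k.sum()>best: best=k.sum(); kk=k
    Y=X[kk]; c=Y.mean(0); nn=np.linalg.svd(Y-c,full_matrices=False)[2][2]; nn*=np.sign(nn[2])
    print(n,best,len(X),c,nn,'ang',np.degrees(np.arccos(nn[2])),'yaw of spine x-axis',np.degrees(np.arctan2(nn[0],-nn[1])),Y.max(0))
z=np.array([[547,148],[490,435],[143,72],[77,350]])/3.2+[110,140]-0.5+.16
W=onplane(p,z,0.008); print(W)
obj=np.array([[.115,-.166],[-.115,-.166],[.115,.166],[-.115,.166]])
def f(q):
    c,s=np.cos(q[2]),np.sin(q[2]); return (obj@np.array([[c,s],[-s,c]])+q[:2]-W[:,:2]).ravel()
r_=least_squares(f,[.53,.07,0]); q=r_.x; print('folder',q,np.degrees(q[2]),r_.fun)
pot=np.array([.5427,-.0190]); c,s=np.cos(q[2]),np.sin(q[2])
print('pot in folder',(pot-q[:2])@np.array([[c,-s],[s,c]]))
```

```text
top 4384 4919 [0.54527358 0.1398183  0.05971671] [-0.10115664 -0.53721918  0.8373547 ] ang 33.13817273587216 yaw of spine x-axis -10.66375002107075 [0.6604297  0.21285445 0.098549  ]
side 1543 2136 [0.55051115 0.13569261 0.05522589] [-0.10322989 -0.53783441  0.83670648] ang 33.20605065320569 yaw of spine x-axis -10.864999057988413 [0.65803245 0.20901118 0.09442279]
[[ 0.61491115 -0.11170568  0.008     ]
 [ 0.39222353 -0.06894317  0.008     ]
 [ 0.67480203  0.20914027  0.008     ]
 [ 0.45476966  0.25120925  0.008     ]]
folder [ 0.53417659  0.06992517 -0.18892513] -10.824612492442755 [ 0.00104386 -0.00301284 -0.00217605 -0.00258059  0.00350367  0.00223383
 -0.00237149  0.0033596 ]
pot in folder [ 0.02507218 -0.08574217]
```

```bash
cat >> h.py <<'E'
from scipy.spatial.transform import Rotation as Ro
O=np.array([.5342,.0699,0]); YAW=-0.1889
F=Ro.from_euler('z',YAW).as_matrix()
def fol(X): return (np.asarray(X)-O)@F
def wor(X): return np.asarray(X)@F.T+O
def delta(fp,tilt):
    """tool shift(mm)/turn to folder point fp with tool x||folder x, tip leaning to -y by tilt rad"""
    o=get_obs(); R0=Ro.from_quat(np.roll(o['orientation'],-1))
    Rt=Ro.from_matrix(F@np.diag([1,-1,-1.]))*Ro.from_rotvec([-tilt,0,0])
    d=R0.inv().apply(wor(fp)-o['position'])*1000
    print('shift',d.round(1),'turn',(R0.inv()*Rt).as_rotvec().round(3))
def st():
    o=get_obs(); R0=Ro.from_quat(np.roll(o['orientation'],-1)).as_matrix()
    print('t',o['time'],'fol',fol(o['position']).round(4),'F',(o['force']@F).round(2),'gap',round(o['finger_gap'],3),'z',(R0[:,2]@F).round(3),'x',(R0[:,0]@F).round(3),'j',o['joint_positions'].round(2))
E
python3 - <<'E'
from h import *
st(); delta([.025,-.028,.22],.35); delta([.025,-.028,.22],0)
E
```

```text
t 1.05 fol [-0.2009 -0.6529  0.2055] F [0.   0.64 0.69] gap 0.995 z [ 0. -0. -1.] x [ 0.54  -0.842  0.   ] j [-1.31  0.28  1.5  -0.    1.36 -0.12]
shift [-403.8 -527.7  -14.6] turn [-0.32   0.175 -0.989]
shift [-403.8 -527.7  -14.6] turn [ 0. -0. -1.]
```

```bash
python3 -m pendant '[{"x":-40,"y":-52,"z":-15,"jaw":0.65},{"x":-80,"y":-105,"z":-15,"rz":-0.15,"jaw":0.65},{"x":-120,"y":-158,"z":-15,"rz":-0.3,"jaw":0.65},{"x":-160,"y":-210,"z":-15,"rz":-0.45,"jaw":0.65},{"x":-200,"y":-264,"z":-15,"rz":-0.6,"jaw":0.65},{"x":-240,"y":-316,"z":-15,"rz":-0.75,"jaw":0.65},{"x":-280,"y":-368,"z":-15,"rz":-0.9,"jaw":0.65},{"x":-320,"y":-420,"z":-15,"rz":-1.0,"jaw":0.65},{"x":-360,"y":-472,"z":-15,"rz":-1.0,"jaw":0.65},{"x":-404,"y":-528,"z":-15,"rz":-1.0,"jaw":0.65}]' 5
python3 - <<'E'
from h import *
st(); delta([.025,-.030,.10],.35)
E
```

```text
t 1.05 fol [-0.2009 -0.6529  0.2055] F [0.   0.64 0.69] gap 0.995 z [ 0. -0. -1.] x [ 0.54  -0.842  0.   ] j [-1.31  0.28  1.5  -0.    1.36 -0.12]
shift [-402.1 -526.6  105.4] turn [-0.32   0.175 -0.989]$[0]: bad value
```

```bash
python3 -m pendant '[{"rx":0,"ry":0,"rz":0,"x":-20,"y":-26,"z":-15,"jaw":0.65}]' 5; echo; python3 -m pendant --help | head -20
```

```text
time: 1.18
position: [0.2301, -0.5059, 0.2192]
orientation: [-0.0, 0.828, -0.561, -0.001]
force: [0.5, 0.8, 0.4]
finger_gap: 0.927
invalid input: not JSON, or not a number
```

```bash
python3 -m pendant '[{"rx":0,"ry":0,"rz":0,"x":-40,"y":-52,"z":0,"jaw":0.65},{"rx":0,"ry":0,"x":-80,"y":-105,"z":0,"rz":-0.15,"jaw":0.65},{"rx":0,"ry":0,"x":-120,"y":-158,"z":0,"rz":-0.3,"jaw":0.65},{"rx":0,"ry":0,"x":-160,"y":-210,"z":0,"rz":-0.45,"jaw":0.65},{"rx":0,"ry":0,"x":-200,"y":-264,"z":0,"rz":-0.6,"jaw":0.65},{"rx":0,"ry":0,"x":-240,"y":-316,"z":0,"rz":-0.75,"jaw":0.65},{"rx":0,"ry":0,"x":-280,"y":-368,"z":0,"rz":-0.9,"jaw":0.65},{"rx":0,"ry":0,"x":-320,"y":-420,"z":0,"rz":-1.0,"jaw":0.65},{"rx":0,"ry":0,"x":-360,"y":-472,"z":0,"rz":-1.0,"jaw":0.65},{"rx":0,"ry":0,"x":-382,"y":-500,"z":0,"rz":-1.0,"jaw":0.65}]' 5
python3 - <<'E'
from h import *
st(); delta([.025,-.030,.10],.35)
E
```

```text
time: 2.42
position: [0.5514, 0.0336, 0.2207]
orientation: [0.0, 0.996, -0.094, 0.0]
force: [1.2, -0.4, -0.2]
finger_gap: 0.349
t 2.425 fol [ 0.0237 -0.0324  0.2207] F [ 1.26 -0.14 -0.21] gap 0.349 z [ 0.001 -0.    -1.   ] x [1.    0.    0.001] j [-0.06  0.23  1.53 -0.    1.38  0.12]
shift [  1.2  -2.4 120.7] turn [-0.35  -0.001  0.   ]
```

```bash
python3 -m pendant '[{"rx":-0.15,"ry":0,"rz":0,"x":1,"y":0,"z":30,"jaw":0.65},{"rx":-0.3,"ry":0,"rz":0,"x":1,"y":-1,"z":60,"jaw":0.65},{"rx":-0.35,"ry":0,"rz":0,"x":1,"y":-2,"z":95,"jaw":0.65},{"rx":-0.35,"ry":0,"rz":0,"x":1,"y":-2,"z":121,"jaw":0.65},{"rx":-0.35,"ry":0,"rz":0,"x":1,"y":-2,"z":121,"jaw":0.65}]' 5
python3 - <<'E'
from h import *
shot('wrist','w1.png');shot('side','s1.png');shot('top','t1.png')
st(); delta([.025,-.030,.016],.35)
E
```

```text
time: 3.05
position: [0.5503, 0.0338, 0.0975]
orientation: [0.174, 0.98, -0.092, -0.019]
force: [-0.0, -1.1, 0.6]
finger_gap: 0.348
t 3.2 fol [ 0.0251 -0.0325  0.1007] F [ 0.08 -0.49 -0.16] gap 0.352 z [ 0.002 -0.342 -0.94 ] x [ 1.    -0.001  0.002] j [ 0.16  0.41  1.64 -0.35  1.24  0.49]
shift [ -0.3 -31.3  78.8] turn [-0.001 -0.002 -0.001]
```

View pics/w1.png

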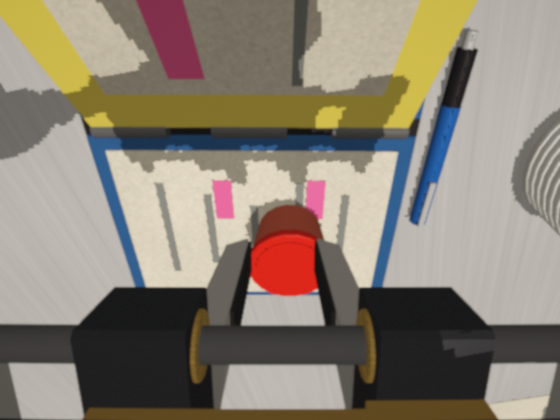

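View pics/s1.png

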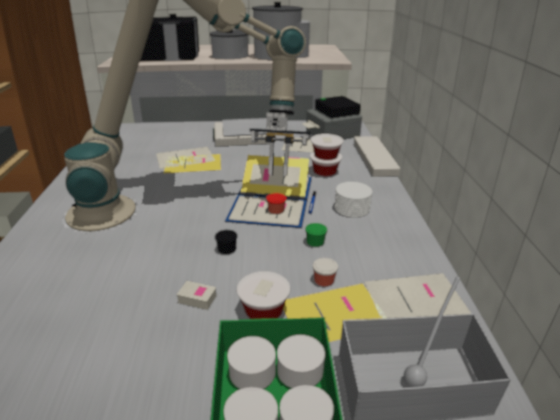

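```bash
python3 -m pendant '[{"rx":0,"ry":0,"rz":0,"x":0,"y":-10,"z":25,"jaw":0.65},{"rx":0,"ry":0,"rz":0,"x":0,"y":-20,"z":50,"jaw":0.65},{"rx":0,"ry":0,"rz":0,"x":0,"y":-27,"z":68,"jaw":0.65},{"rx":0,"ry":0,"rz":0,"x":0,"y":-31,"z":78,"jaw":0.65},{"rx":0,"ry":0,"rz":0,"x":0,"y":-31,"z":78,"jaw":0.65}]' 5
python3 - <<'E'
from h import *
shot('wrist','w2.png');p=shot('side')
cv2.imwrite('pics/s2.png',cv2.resize(p['img'][120:260,180:360,::-1],None,fx=4,fy=4,interpolation=cv2.INTER_CUBIC))
st(); delta([.025,-.20,.016],.35)
E
```

```text
time: 3.82
position: [0.5526, 0.0356, 0.016]
orientation: [0.173, 0.98, -0.093, -0.016]
force: [-0.3, -0.6, -0.3]
finger_gap: 0.349
t 3.925 fol [ 0.025  -0.03    0.0166] F [-0.1   1.02  0.3 ] gap 0.35 z [ 0.002 -0.342 -0.94 ] x [ 1.    -0.     0.002] j [ 0.17  0.5   1.73 -0.38  1.07  0.57]
shift [  0.  159.6  58.8] turn [-0.    -0.002 -0.001]
```

View pics/w2.png

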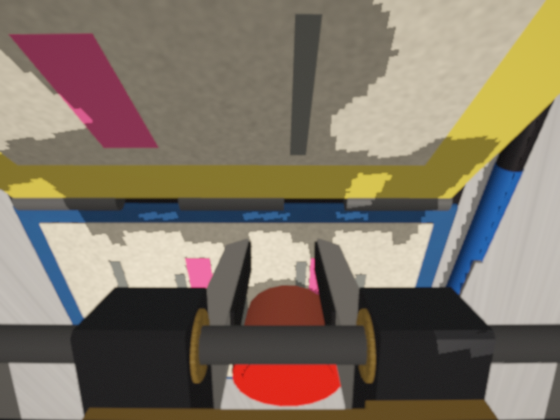

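View pics/s2.png

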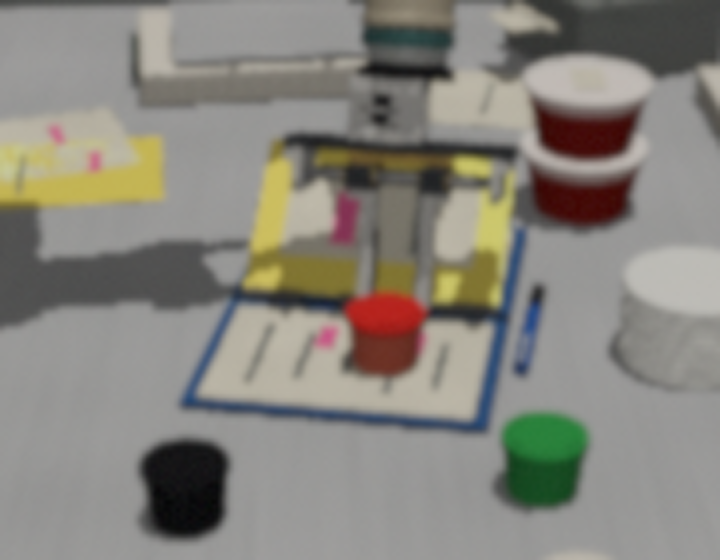

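```bash
python3 -m pendant '[{"rx":0,"ry":0,"rz":0,"x":2,"y":9.4,"z":3.5,"jaw":0.65},{"rx":0,"ry":0,"rz":0,"x":2,"y":14.1,"z":5.2,"jaw":0.65},{"rx":0,"ry":0,"rz":0,"x":2,"y":18.8,"z":6.9,"jaw":0.65},{"rx":0,"ry":0,"rz":0,"x":2,"y":23.5,"z":8.6,"jaw":0.65},{"rx":0,"ry":0,"rz":0,"x":2,"y":28.2,"z":10.4,"jaw":0.65},{"rx":0,"ry":0,"rz":0,"x":2,"y":32.9,"z":12.1,"jaw":0.65},{"rx":0,"ry":0,"rz":0,"x":2,"y":37.6,"z":13.8,"jaw":0.65},{"rx":0,"ry":0,"rz":0,"x":2,"y":42.3,"z":15.5,"jaw":0.65},{"rx":0,"ry":0,"rz":0,"x":2,"y":47,"z":17.3,"jaw":0.65}]' 5
cat > look.py <<'E'
import sys
from h import *
n=sys.argv[1]
shot('wrist',f'w{n}.png');p=shot('side')
cv2.imwrite(f'pics/s{n}.png',cv2.resize(p['img'][120:260,180:360,::-1],None,fx=4,fy=4,interpolation=cv2.INTER_CUBIC))
q=shot('top')
cv2.imwrite(f'pics/t{n}.png',cv2.resize(q['img'][130:300,110:360,::-1],None,fx=3,fy=3,interpolation=cv2.INTER_CUBIC))
st()
for nm,p in(('top',q),('side',p)):
    h=cv2.cvtColor(p['img'],cv2.COLOR_RGB2HSV)
    m=((h[...,0]<6)|(h[...,0]>176))&(h[...,1]>200)&(h[...,2]>120)
    k,l,s,c=cv2.connectedComponentsWithStats(m.astype(np.uint8))
    for i in range(1,k):
        if s[i,4]>60:
            v,u=np.nonzero(l==i); X=fol(world(p,np.c_[u,v])); print(nm,'red',c[i].round(1),s[i,4],np.median(X,0).round(4),'z5-95',np.percentile(X[:,2],[5,95]).round(4))
E
python3 look.py 3
```

```text
time: 5.05
position: [0.5447, -0.014, 0.0154]
orientation: [0.173, 0.98, -0.093, -0.016]
force: [0.1, 0.4, -0.5]
finger_gap: 0.351
t 5.2 fol [ 0.0261 -0.0805  0.0154] F [-0.01 -0.67 -0.38] gap 0.347 z [-0.    -0.343 -0.939] x [ 1. -0. -0.] j [ 0.08  0.48  1.78 -0.4   1.02  0.51]
side red [274.2 202.3] 148 [ 0.0299 -0.1175  0.052 ] z5-95 [0.0492 0.0543]
```

View pics/w3.png

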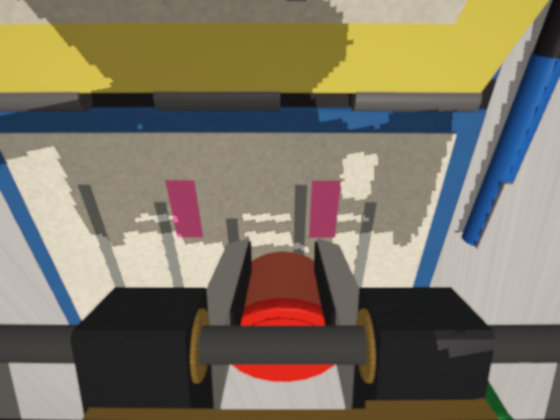

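View pics/s3.png

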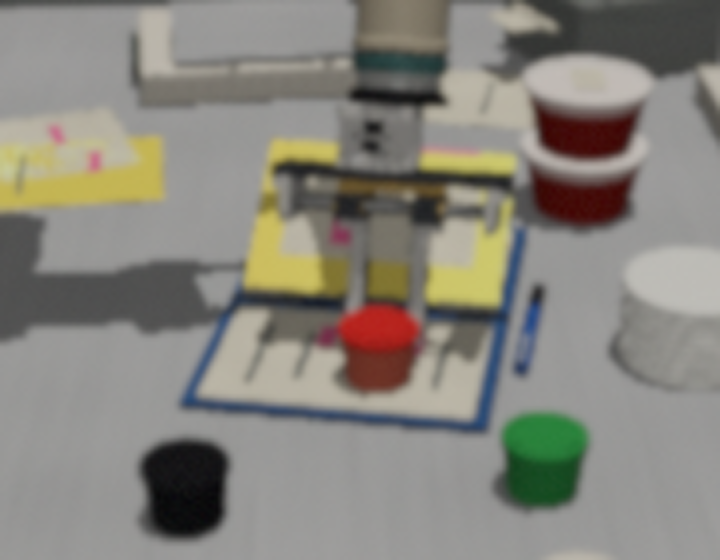

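```bash
python3 -m pendant '[{"rx":0,"ry":0,"rz":0,"x":0,"y":4.7,"z":1.7,"jaw":0.65},{"rx":0,"ry":0,"rz":0,"x":0,"y":9.4,"z":3.4,"jaw":0.65},{"rx":0,"ry":0,"rz":0,"x":0,"y":14.1,"z":5.0,"jaw":0.65},{"rx":0,"ry":0,"rz":0,"x":0,"y":18.8,"z":6.7,"jaw":0.65},{"rx":0,"ry":0,"rz":0,"x":0,"y":23.5,"z":8.4,"jaw":0.65},{"rx":0,"ry":0,"rz":0,"x":0,"y":28.2,"z":10.1,"jaw":0.65},{"rx":0,"ry":0,"rz":0,"x":0,"y":32.9,"z":11.8,"jaw":0.65},{"rx":0,"ry":0,"rz":0,"x":0,"y":37.6,"z":13.5,"jaw":0.65},{"rx":0,"ry":0,"rz":0,"x":0,"y":42.3,"z":15.2,"jaw":0.65},{"rx":0,"ry":0,"rz":0,"x":0,"y":47,"z":16.9,"jaw":0.65}]' 5;python3 look.py 4
```

```text
time: 6.45
position: [0.5354, -0.0631, 0.0157]
orientation: [0.173, 0.98, -0.093, -0.016]
force: [0.9, 0.8, 0.6]
finger_gap: 0.355
t 6.6 fol [ 0.0261 -0.1304  0.0157] F [ 1.01  0.15 -0.17] gap 0.351 z [-0.    -0.343 -0.939] x [ 1. -0.  0.] j [-0.    0.46  1.82 -0.42  0.98  0.44]
side red [271.3 211.2] 157 [ 0.0296 -0.1682  0.0522] z5-95 [0.0487 0.0544]
```

View pics/s4.png

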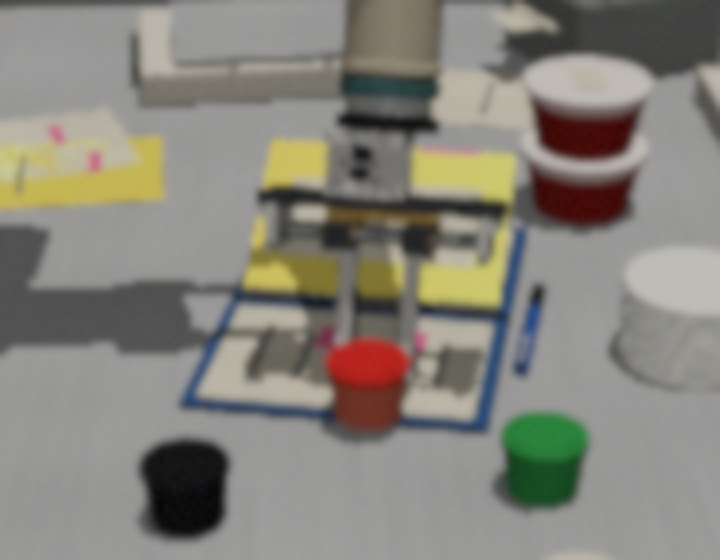

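```bash
python3 -m pendant '[{"rx":0,"ry":0,"rz":0,"x":0,"y":3.8,"z":1.4,"jaw":0.65},{"rx":0,"ry":0,"rz":0,"x":0,"y":7.5,"z":2.7,"jaw":0.65},{"rx":0,"ry":0,"rz":0,"x":0,"y":11.3,"z":4.1,"jaw":0.65},{"rx":0,"ry":0,"rz":0,"x":0,"y":15,"z":5.4,"jaw":0.65},{"rx":0,"ry":0,"rz":0,"x":0,"y":18.8,"z":6.7,"jaw":0.65},{"rx":0,"ry":0,"rz":0,"x":0,"y":22.6,"z":8.1,"jaw":0.65},{"rx":0,"ry":0,"rz":0,"x":0,"y":26.3,"z":9.5,"jaw":0.65},{"rx":0,"ry":0,"rz":0,"x":0,"y":30.1,"z":10.8,"jaw":0.65},{"rx":0,"ry":0,"rz":0,"x":0,"y":33.8,"z":12.2,"jaw":0.65},{"rx":0,"ry":0,"rz":0,"x":0,"y":37.6,"z":13.5,"jaw":0.65}]' 5;python3 look.py 5
```

```text
time: 7.85
position: [0.5279, -0.1023, 0.0159]
orientation: [0.173, 0.98, -0.093, -0.016]
force: [-0.5, 1.1, -0.0]
finger_gap: 0.351
t 8.0 fol [ 0.0261 -0.1703  0.0159] F [-0.18 -0.12 -0.75] gap 0.348 z [-0.    -0.343 -0.939] x [ 1. -0.  0.] j [-0.07  0.45  1.84 -0.43  0.94  0.39]
side red [269.1 220.9] 170 [ 0.0302 -0.2083  0.044 ] z5-95 [0.0414 0.046 ]
```

View pics/s5.png

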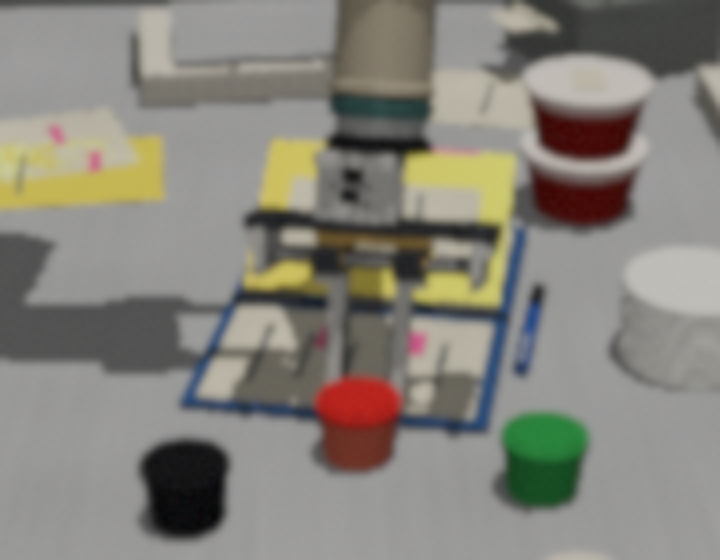

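```bash
python3 -m pendant '[{"rx":0,"ry":0,"rz":0,"x":0,"y":4.7,"z":1.7,"jaw":0.65},{"rx":0,"ry":0,"rz":0,"x":0,"y":9.4,"z":3.4,"jaw":0.65},{"rx":0,"ry":0,"rz":0,"x":0,"y":14.1,"z":5.0,"jaw":0.65},{"rx":0,"ry":0,"rz":0,"x":0,"y":18.8,"z":6.7,"jaw":0.65},{"rx":0,"ry":0,"rz":0,"x":0,"y":23.5,"z":8.4,"jaw":0.65},{"rx":0,"ry":0,"rz":0,"x":0,"y":14.1,"z":5.0,"jaw":0.65},{"rx":0,"ry":0,"rz":0,"x":0,"y":0,"z":0,"jaw":0.65},{"rx":0,"ry":0,"rz":0,"x":0,"y":-28,"z":-10,"jaw":0.65},{"rx":0,"ry":0,"rz":0,"x":0,"y":-40,"z":-35,"jaw":0.65},{"rx":0,"ry":0,"rz":0,"x":0,"y":-40,"z":-85,"jaw":0.65}]' 5;python3 look.py 6
```

```text
time: 9.25
position: [0.539, -0.0343, 0.0808]
orientation: [0.173, 0.98, -0.092, -0.019]
force: [0.4, -0.5, 0.3]
finger_gap: 0.351
t 9.4 fol [ 0.0281 -0.1009  0.0842] F [ 0.81 -0.59 -0.35] gap 0.348 z [ 0.006 -0.341 -0.94 ] x [1.    0.002 0.006] j [ 0.05  0.39  1.72 -0.38  1.14  0.41]
side red [267.5 226. ] 165 [ 0.03   -0.2352  0.0444] z5-95 [0.0416 0.0465]
```

View pics/s6.png

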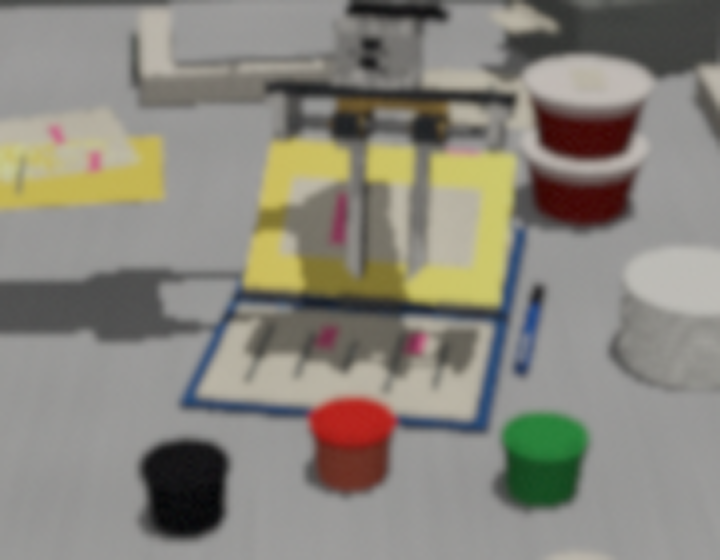

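Run:
```python
from h import *
st()
for a in [(0,.02,.25),(0,.19,.25),(0,.19,.07)]:
    print(a); delta(a,0)
```

```text
t 9.4 fol [ 0.0281 -0.1009  0.0842] F [ 0.81 -0.59 -0.35] gap 0.348 z [ 0.006 -0.341 -0.94 ] x [1.    0.002 0.006] j [ 0.05  0.39  1.72 -0.38  1.14  0.41]
(0, 0.02, 0.25)
shift [ -26.9  -57.  -197.3] turn [ 0.348 -0.006  0.001]
(0, 0.19, 0.25)
shift [ -26.4 -216.8 -255.3] turn [ 0.348 -0.006  0.001]
(0, 0.19, 0.07)
shift [ -27.5 -278.2  -86.2] turn [ 0.348 -0.006  0.001]
```

```bash
python3 -m pendant '[{"rx":0,"ry":0,"rz":0,"x":-5,"y":-10,"z":-55,"jaw":1},{"rx":0.1,"ry":0,"rz":0,"x":-10,"y":-30,"z":-105,"jaw":1},{"rx":0.2,"ry":0,"rz":0,"x":-20,"y":-50,"z":-155,"jaw":1},{"rx":0.348,"ry":-0.006,"rz":0,"x":-27,"y":-70,"z":-200,"jaw":1},{"rx":0.348,"ry":-0.006,"rz":0,"x":-30,"y":-110,"z":-215,"jaw":1},{"rx":0.348,"ry":-0.006,"rz":0,"x":-36,"y":-165,"z":-235,"jaw":1},{"rx":0.348,"ry":-0.006,"rz":0,"x":-36,"y":-217,"z":-255,"jaw":1},{"rx":0.348,"ry":-0.006,"rz":0,"x":-36,"y":-217,"z":-255,"jaw":1},{"rx":0.348,"ry":-0.006,"rz":0,"x":-36,"y":-217,"z":-255,"jaw":1}]' 5;python3 look.py 7; python3 -c "
from h import *
delta((-.01,.172,.062),0)"
```

```text
time: 10.52
position: [0.559, 0.2559, 0.2457]
orientation: [0.002, 0.996, -0.095, -0.004]
force: [-1.2, -0.6, 0.0]
finger_gap: 0.004
t 10.675 fol [-0.0099  0.1866  0.2468] F [ 0.7  -0.54  0.13] gap 0.004 z [-0.007 -0.003 -1.   ] x [ 1.    -0.003 -0.007] j [0.31 0.32 1.34 0.   1.49 0.51]
side red [267.5 226. ] 164 [ 0.0299 -0.2347  0.0443] z5-95 [0.0416 0.046 ]
shift [  1.1  14.  184.8] turn [ 0.003  0.007 -0.003]
```

View pics/t7.png

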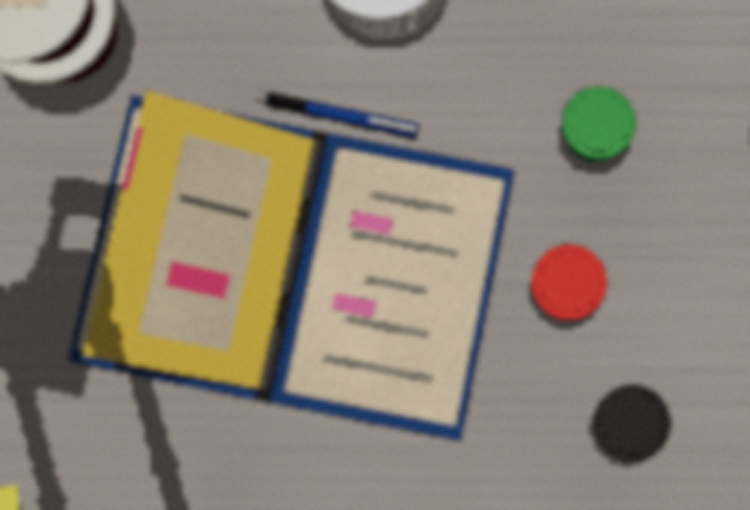

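View pics/w7.png

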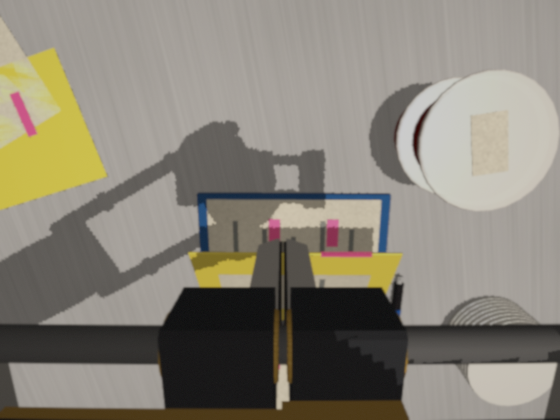

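```bash
python3 -m pendant '[{"rx":0,"ry":0,"rz":0,"x":1,"y":14,"z":50,"jaw":1},{"rx":0.003,"ry":0.007,"rz":-0.003,"x":1,"y":14,"z":100,"jaw":1},{"rx":0.003,"ry":0.007,"rz":-0.003,"x":1,"y":14,"z":150,"jaw":1},{"rx":0.003,"ry":0.007,"rz":-0.003,"x":1,"y":14,"z":185,"jaw":1},{"rx":0.003,"ry":0.007,"rz":-0.003,"x":1,"y":14,"z":185,"jaw":1}]' 5;python3 look.py 8
python3 - <<'E'
from h import *
y0,z0=.172,.062
for th in range(33,181,7):
    t=np.radians(th); c,s=np.cos(t),np.sin(t)
    y=(.15*c if th<90 else .12*c)+.008+.0015*s; z=.0115+(.15*s-.03 if th<90 else .12*s)-.0015*c
    print(th,'toolY',round((y0-y)*1000),'toolZ',round((z0-z)*1000), 'abs',round(y,4),round(z,4))
E
```

```text
time: 11.3
position: [0.5547, 0.2403, 0.0597]
orientation: [0.001, 0.996, -0.094, -0.002]
force: [0.4, 0.0, -0.1]
finger_gap: 0.005
t 11.45 fol [-0.0084  0.1737  0.064 ] F [ 0.47 -0.43  0.35] gap 0.004 z [ 0.004  0.002 -1.   ] x [1.    0.001 0.004] j [0.29 0.43 1.64 0.   1.07 0.48]
side red [267.5 226. ] 165 [ 0.0302 -0.235   0.0443] z5-95 [0.041  0.0467]
33 toolY 37 toolZ 0 abs 0.1346 0.0619
40 toolY 48 toolZ -15 abs 0.1239 0.0768
47 toolY 61 toolZ -28 abs 0.1114 0.0902
54 toolY 75 toolZ -40 abs 0.0974 0.102
61 toolY 90 toolZ -50 abs 0.082 0.112
68 toolY 106 toolZ -58 abs 0.0656 0.12
75 toolY 124 toolZ -64 abs 0.0483 0.126
82 toolY 142 toolZ -68 abs 0.0304 0.1298
89 toolY 160 toolZ -69 abs 0.0121 0.1315
96 toolY 175 toolZ -69 abs -0.0031 0.131
103 toolY 190 toolZ -67 abs -0.0175 0.1288
110 toolY 204 toolZ -63 abs -0.0316 0.1248
117 toolY 217 toolZ -57 abs -0.0451 0.1191
124 toolY 230 toolZ -50 abs -0.0579 0.1118
131 toolY 242 toolZ -41 abs -0.0696 0.103
138 toolY 252 toolZ -31 abs -0.0802 0.0929
145 toolY 261 toolZ -20 abs -0.0894 0.0816
152 toolY 269 toolZ -7 abs -0.0972 0.0692
159 toolY 275 toolZ 6 abs -0.1035 0.0559
166 toolY 280 toolZ 20 abs -0.1081 0.042
173 toolY 283 toolZ 34 abs -0.1109 0.0276
180 toolY 284 toolZ 49 abs -0.112 0.013
```

View pics/w8.png

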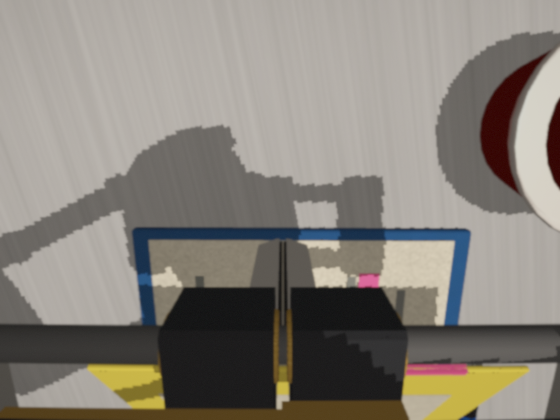

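View pics/s8.png

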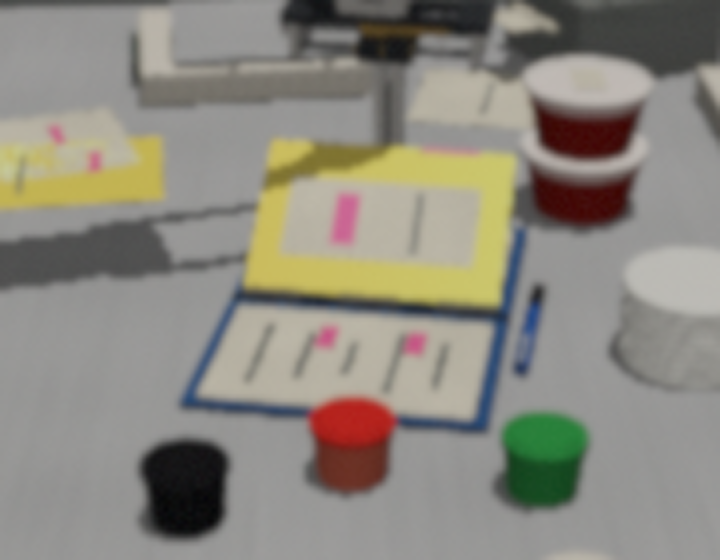

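```bash
python3 -m pendant '[{"rx":0,"ry":0,"rz":0,"x":0,"y":20,"z":2,"jaw":1},{"rx":0,"ry":0,"rz":0,"x":0,"y":32,"z":2,"jaw":1},{"rx":0,"ry":0,"rz":0,"x":0,"y":39,"z":2,"jaw":1},{"rx":0,"ry":0,"rz":0,"x":0,"y":45,"z":-6,"jaw":1},{"rx":0,"ry":0,"rz":0,"x":0,"y":50,"z":-13,"jaw":1},{"rx":0,"ry":0,"rz":0,"x":0,"y":56,"z":-20,"jaw":1},{"rx":0,"ry":0,"rz":0,"x":0,"y":63,"z":-26,"jaw":1},{"rx":0,"ry":0,"rz":0,"x":0,"y":70,"z":-32,"jaw":1},{"rx":0,"ry":0,"rz":0,"x":0,"y":77,"z":-38,"jaw":1},{"rx":0,"ry":0,"rz":0,"x":0,"y":84,"z":-43,"jaw":1}]' 5;python3 look.py 9
```

```text
time: 12.7
position: [0.5421, 0.1601, 0.1063]
orientation: [-0.001, 0.996, -0.094, 0.002]
force: [-0.1, 3.5, 3.1]
finger_gap: 0.005
t 12.85 fol [-0.0094  0.089   0.1055] F [0.66 1.62 1.64] gap 0.004 z [ 0.002  0.001 -1.   ] x [1.    0.001 0.002] j [ 0.16  0.33  1.68 -0.    1.12  0.35]
side red [267.5 226. ] 164 [ 0.0301 -0.2345  0.0443] z5-95 [0.041  0.0464]
```

View pics/s9.png

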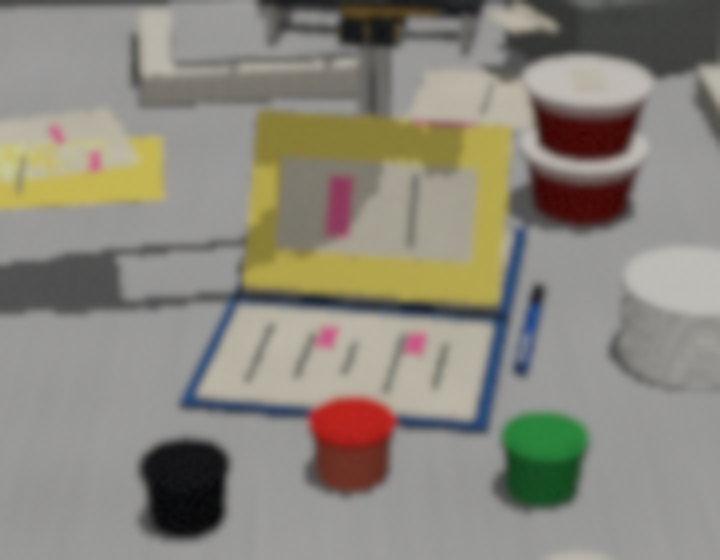

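```bash
python3 -m pendant '[{"rx":0,"ry":0,"rz":0,"x":0,"y":8,"z":-7,"jaw":1},{"rx":0,"ry":0,"rz":0,"x":0,"y":16,"z":-11,"jaw":1},{"rx":0,"ry":0,"rz":0,"x":0,"y":24,"z":-15,"jaw":1},{"rx":0,"ry":0,"rz":0,"x":0,"y":33,"z":-18,"jaw":1},{"rx":0,"ry":0,"rz":0,"x":0,"y":42,"z":-21,"jaw":1},{"rx":0,"ry":0,"rz":0,"x":0,"y":51,"z":-23,"jaw":1},{"rx":0,"ry":0,"rz":0,"x":0,"y":60,"z":-25,"jaw":1},{"rx":0,"ry":0,"rz":0,"x":0,"y":69,"z":-26,"jaw":1},{"rx":0,"ry":0,"rz":0,"x":0,"y":78,"z":-26,"jaw":1},{"rx":0,"ry":0,"rz":0,"x":0,"y":86,"z":-26,"jaw":1}]' 5;python3 look.py 10
```

```text
time: 14.1
position: [0.5253, 0.0748, 0.1311]
orientation: [-0.001, 0.996, -0.093, 0.001]
force: [0.3, 1.9, -1.2]
finger_gap: 0.007
t 14.25 fol [-0.0096  0.0027  0.131 ] F [0.91 0.06 0.65] gap 0.005 z [ 0.001 -0.    -1.   ] x [1.    0.001 0.001] j [ 0.01  0.26  1.72 -0.    1.16  0.2 ]
side red [267.5 226. ] 163 [ 0.0308 -0.2351  0.0442] z5-95 [0.0409 0.0468]
```

View pics/s10.png

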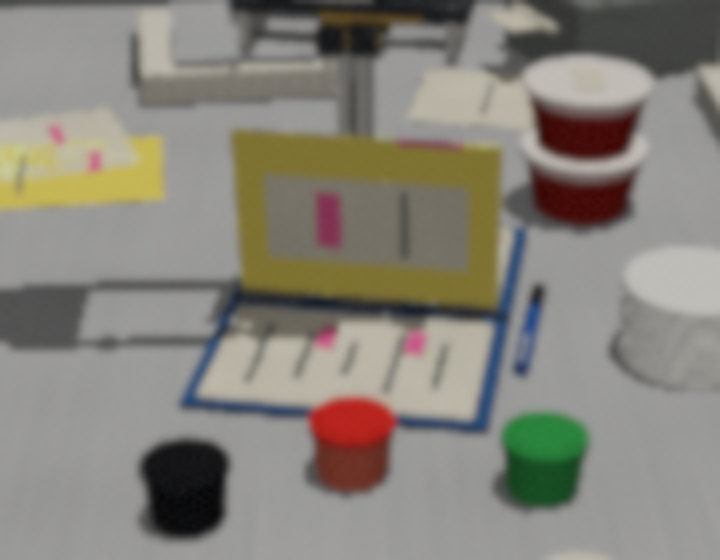

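```bash
python3 -m pendant '[{"rx":0,"ry":0,"rz":0,"x":0,"y":7,"z":0,"jaw":1},{"rx":0,"ry":0,"rz":0,"x":0,"y":14,"z":1,"jaw":1},{"rx":0,"ry":0,"rz":0,"x":0,"y":21,"z":2,"jaw":1},{"rx":0,"ry":0,"rz":0,"x":0,"y":28,"z":4,"jaw":1},{"rx":0,"ry":0,"rz":0,"x":0,"y":35,"z":6,"jaw":1},{"rx":0,"ry":0,"rz":0,"x":0,"y":42,"z":9,"jaw":1},{"rx":0,"ry":0,"rz":0,"x":0,"y":48,"z":12,"jaw":1},{"rx":0,"ry":0,"rz":0,"x":0,"y":54,"z":15,"jaw":1},{"rx":0,"ry":0,"rz":0,"x":0,"y":61,"z":19,"jaw":1},{"rx":0,"ry":0,"rz":0,"x":0,"y":67,"z":24,"jaw":1}]' 5;python3 look.py 11
```

```text
time: 15.5
position: [0.5128, 0.0087, 0.1067]
orientation: [-0.0, 0.996, -0.093, 0.001]
force: [0.1, 0.1, 1.5]
finger_gap: 0.005
t 15.65 fol [-0.0096 -0.0642  0.1066] F [-0.3   0.64  0.03] gap 0.007 z [ 0.001  0.    -1.   ] x [1.    0.001 0.001] j [-0.12  0.26  1.79  0.    1.09  0.07]
side red [267.5 225.9] 163 [ 0.0305 -0.2333  0.0443] z5-95 [0.0412 0.0466]
```

View pics/s11.png

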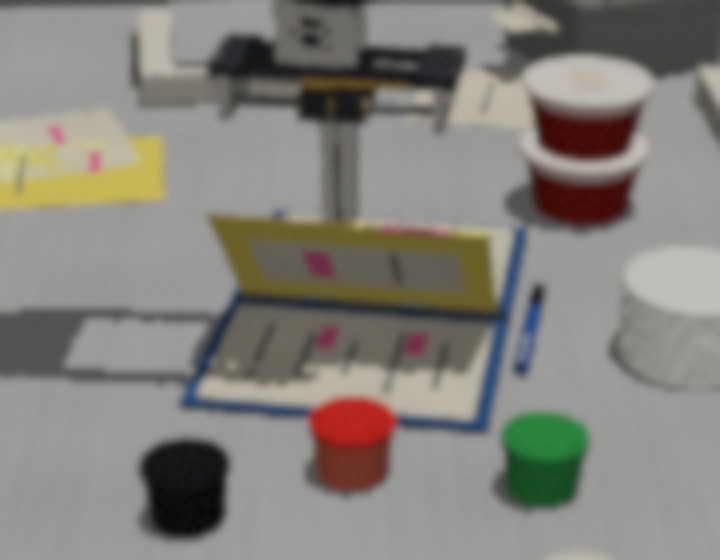

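View pics/w11.png

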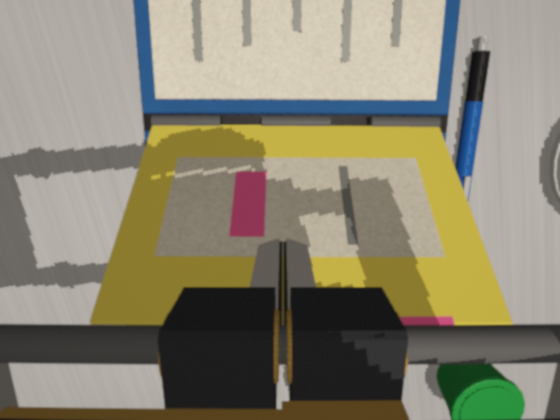

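```bash
python3 -m pendant '[{"rx":0,"ry":0,"rz":0,"x":0,"y":6,"z":4,"jaw":1},{"rx":0,"ry":0,"rz":0,"x":0,"y":11,"z":9,"jaw":1},{"rx":0,"ry":0,"rz":0,"x":0,"y":16,"z":14,"jaw":1},{"rx":0,"ry":0,"rz":0,"x":0,"y":21,"z":19,"jaw":1},{"rx":0,"ry":0,"rz":0,"x":0,"y":25,"z":25,"jaw":1},{"rx":0,"ry":0,"rz":0,"x":0,"y":29,"z":31,"jaw":1},{"rx":0,"ry":0,"rz":0,"x":0,"y":33,"z":38,"jaw":1},{"rx":0,"ry":0,"rz":0,"x":0,"y":36,"z":44,"jaw":1},{"rx":0,"ry":0,"rz":0,"x":0,"y":39,"z":51,"jaw":1},{"rx":0,"ry":0,"rz":0,"x":0,"y":42,"z":58,"jaw":1}]' 5;python3 look.py 12
```

```text
time: 16.9
position: [0.5051, -0.0319, 0.0484]
orientation: [-0.001, 0.996, -0.093, 0.001]
force: [0.1, 2.0, 0.8]
finger_gap: 0.007
t 17.05 fol [-0.0098 -0.1056  0.0483] F [-0.55 -0.38  0.16] gap 0.009 z [ 0.     0.001 -1.   ] x [1.    0.002 0.   ] j [-0.2   0.32  1.88  0.    0.94 -0.01]
side red [267.6 225.8] 168 [ 0.0302 -0.2346  0.0444] z5-95 [0.0414 0.0466]
```

View pics/s12.png

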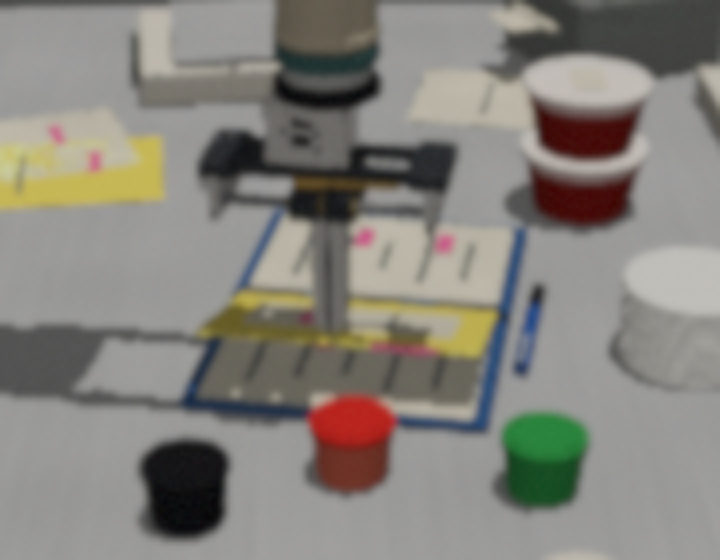

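```bash
python3 -m pendant '[{"rx":0,"ry":0,"rz":0,"x":0,"y":2,"z":6,"jaw":1},{"rx":0,"ry":0,"rz":0,"x":0,"y":4,"z":13,"jaw":1},{"rx":0,"ry":0,"rz":0,"x":0,"y":5,"z":20,"jaw":1},{"rx":0,"ry":0,"rz":0,"x":0,"y":6,"z":27,"jaw":1},{"rx":0,"ry":0,"rz":0,"x":0,"y":6,"z":33,"jaw":1},{"rx":0,"ry":0,"rz":0,"x":0,"y":6,"z":34,"jaw":1}]' 5;python3 -c "
from h import *
st()"; python3 -m pendant '[{"rx":0,"ry":0,"rz":0,"x":0,"y":0,"z":1,"jaw":1},{"rx":0,"ry":0,"rz":0,"x":0,"y":0,"z":2,"jaw":1},{"rx":0,"ry":0,"rz":0,"x":0,"y":0,"z":2,"jaw":1}]' 5;  python3 look.py 13
```

```text
time: 17.8
position: [0.5037, -0.0379, 0.0144]
orientation: [-0.0, 0.996, -0.093, 0.0]
force: [-0.2, -0.4, 0.5]
finger_gap: 0.006
t 17.8 fol [-0.0097 -0.1116  0.0144] F [-0.1  -0.45  0.51] gap 0.006 z [ 0.     0.001 -1.   ] x [1.    0.002 0.   ] j [-0.21  0.36  1.93  0.    0.86 -0.03]
time: 18.18
position: [0.5039, -0.0377, 0.0132]
orientation: [-0.0, 0.996, -0.093, 0.001]
force: [-1.8, -0.5, 4.1]
finger_gap: 0.004
t 18.325 fol [-0.0096 -0.1114  0.0132] F [-1.47  0.2   5.27] gap 0.005 z [ 0.001  0.001 -1.   ] x [1.    0.002 0.001] j [-0.21  0.36  1.93  0.    0.85 -0.03]
side red [267.5 225.7] 175 [ 0.03   -0.2336  0.0442] z5-95 [0.0414 0.0462]
```

View pics/s13.png

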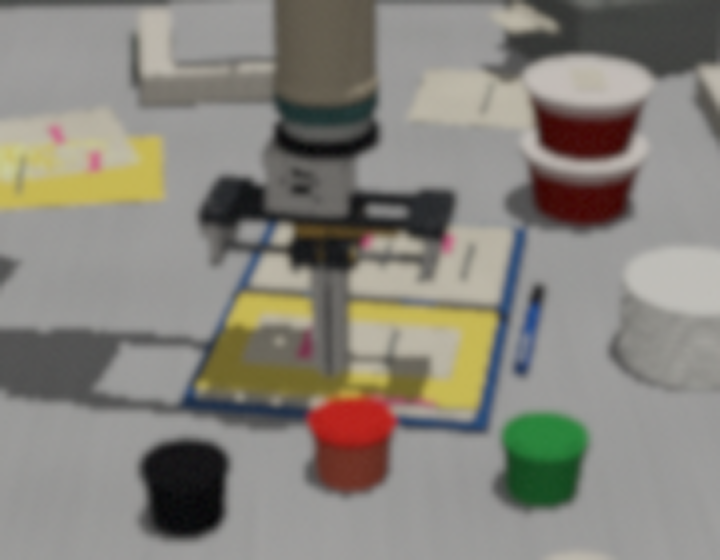

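```bash
python3 -m pendant '[{"rx":0,"ry":0,"rz":0,"x":0,"y":0,"z":1,"jaw":1},{"rx":0,"ry":0,"rz":0,"x":0,"y":0,"z":2,"jaw":1},{"rx":0,"ry":0,"rz":0,"x":0,"y":0,"z":2,"jaw":1},{"rx":0,"ry":0,"rz":0,"x":0,"y":0,"z":2,"jaw":1}]' 5; python3 -m pendant '[{"rx":0,"ry":0,"rz":0,"x":0,"y":0,"z":-5,"jaw":1},{"rx":0,"ry":0,"rz":0,"x":0,"y":0,"z":-30,"jaw":1},{"rx":0,"ry":0,"rz":0,"x":0,"y":0,"z":-90,"jaw":1},{"rx":0,"ry":0,"rz":0,"x":0,"y":0,"z":-150,"jaw":1},{"rx":0,"ry":0,"rz":0,"x":0,"y":-50,"z":-190,"jaw":1},{"rx":0,"ry":0,"rz":0,"x":0,"y":-100,"z":-220,"jaw":1},{"rx":0,"ry":0,"rz":0,"x":0,"y":-150,"z":-240,"jaw":1},{"rx":0,"ry":0,"rz":0,"x":0,"y":-200,"z":-240,"jaw":1},{"rx":0,"ry":0,"rz":0,"x":0,"y":-250,"z":-240,"jaw":1},{"rx":0,"ry":0,"rz":0,"x":0,"y":-250,"z":-240,"jaw":1}]' 5; python3 look.py 14
python3 - <<'E'
from h import *
for n in ['top','side']:
    p=shot(n)
    for m in cams.masks_of(p,'leaf')[:2]:
        vv,uu=np.nonzero(m['mask']); X=fol(world(p,np.c_[uu,vv]))
        k=abs(X[:,2]-np.median(X[:,2]))<.01; X=X[k]
        co=np.linalg.lstsq(np.c_[X[:,:2],np.ones(len(X))],X[:,2],rcond=None)[0]
        print(n,m['confidence'],len(X),np.median(X,0).round(4),'slope y deg',np.degrees(np.arctan(co[1])),'z at y=-.15,-.01',co@[0,-.15,1],co@[0,-.01,1],X.min(0),X.max(0))
    for nm in ['pot','spare_pot','pen','tub','labels']:
        for m in cams.masks_of(p,nm)[:3]:
            vv,uu=np.nonzero(m['mask']); d=p['depth'][vv,uu]; X=world(p,np.c_[uu,vv][d>0])
            print(n,nm,round(m['confidence'],2),np.median(X,0).round(3),fol(np.median(X,0)).round(3))
E
```

```text
time: 18.82
position: [0.504, -0.0377, 0.0129]
orientation: [-0.0, 0.996, -0.093, 0.001]
force: [-5.2, 0.8, 18.6]
finger_gap: 0.003
time: 20.08
position: [0.5505, 0.2111, 0.2501]
orientation: [-0.001, 0.996, -0.091, 0.0]
force: [0.1, -0.7, 0.4]
finger_gap: 0.005
t 20.225 fol [-0.0102  0.1378  0.2506] F [-0.29  0.14  0.23] gap 0.001 z [ 0. -0. -1.] x [1.    0.002 0.   ] j [ 0.24  0.27  1.4  -0.    1.47  0.43]
side red [267.6 225.7] 174 [ 0.0301 -0.2333  0.0443] z5-95 [0.0415 0.0461]
top pot 0.92 [ 0.407 -0.207  0.046] [-0.073 -0.296  0.046]
top pot 0.9 [ 0.516 -0.156  0.046] [ 0.024 -0.225  0.046]
top pot 0.71 [ 0.645 -0.18   0.046] [ 0.156 -0.225  0.046]
top spare_pot 0.68 [ 0.649 -0.342  0.046] [ 0.19  -0.383  0.046]
top pen 0.8 [0.658 0.021 0.013] [ 0.131 -0.025  0.013]
top tub 0.59 [ 0.501 -0.439  0.063] [ 0.063 -0.506  0.063]
top labels 0.75 [ 0.352 -0.401  0.029] [-0.091 -0.497  0.029]
side 0.9 1603 [ 0.0044 -0.0821  0.012 ] slope y deg -0.12567015413187674 z at y=-.15,-.01 0.01205337262256708 0.011746302015593936 [-0.10262843 -0.15095895  0.00678523] [0.10784108 0.00204312 0.01648416]
side pot 0.82 [ 0.521 -0.175  0.041] [ 0.033 -0.243  0.041]
side pot 0.82 [ 0.649 -0.199  0.041] [ 0.163 -0.243  0.041]
side pot 0.73 [ 0.41  -0.225  0.042] [-0.067 -0.313  0.042]
side spare_pot 0.97 [ 0.65  -0.361  0.043] [ 0.195 -0.401  0.043]
side pen 0.39 [0.664 0.024 0.01 ] [ 0.136 -0.021  0.01 ]
side tub 0.63 [ 0.505 -0.461  0.062] [ 0.071 -0.527  0.062]
```

View pics/s14.png

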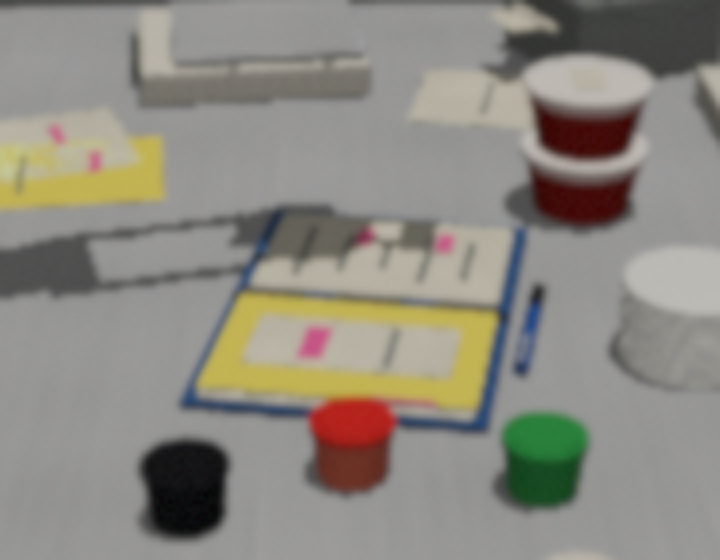

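View pics/t14.png

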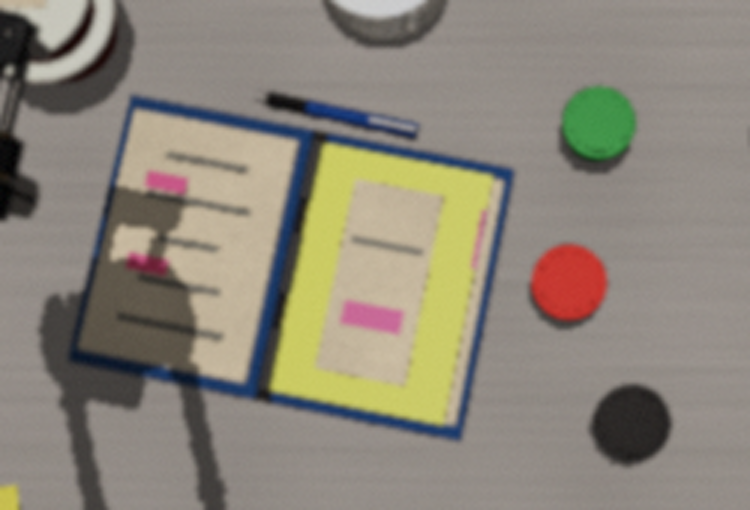

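Side view: the leaf lies flat on the near cover (zoom rows 290–410). The red pot stands upright on the table at about (350, 445), clear of the folder. The other things look unmoved. Handing in.

```bash
python3 -c "
from bench import job
print(job.job_done())"
```

```text
the job is handed in; nothing more can be done
None
```

I slid the red-lidded pot off the -y side of the folder with the tilted fingertips. I then swung the leaf over its spine with closed fingers and pressed it down. The whole job took about 20 s of the 66 s allowed.

**Pot:** it stands upright on the table with its lid top level at 45 mm. Its centre is about 59 mm beyond the cover edge, at folder (0.024, -0.225).

**Leaf:** it lies flat on the -y cover. The side camera's fit gave a slope of 0.1° at 12 mm height. The final press reached about 19 N, which is the highest force I saw in the readings I took.

**Bystanders:** spare pot, lone tub and labels measured within 2 mm of where they started. The pen's raw position shifted by up to about 8 mm between detections, but it looks unmoved in the pictures. I only checked the two stacked tubs and the lids by eye.

**Failed or incomplete checks:**
- The leaf detector found nothing in the last top view, so the flatness figure rests on the side camera alone; the top picture agrees by eye.
- The first move call was refused because some row keys were missing. Nothing moved.

The gripper was about 0.25 m up and touching nothing when I handed in.

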